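Drive a taper-shank arbor home in its socket

TASK

Take the steel taper-shank arbor out of the wooden rack, set its shank down into the steel sleeve of the green socket block with only a light push that barely moves the sleeve, and let go of it. Then hold the brass drift in the gripper and drive the arbor down with the drift's white face, with light taps or a gentle press, until arbor and sleeve stop yielding, and lock the taper with a steady press of about 20 N held for about a second, never going over 40 N. Finally stand the drift upright on the bench clear of the socket block, and leave the mug, the bolt tin and the glue bottle where they are.

Things in the scene. Friction and masses are not known exactly. Their poses are not given: they have to be found in the camera images.
- socket_block: green block fixed to the bench, 86 x 86 x 56 mm high, 136 mm over its bolted feet (along its x); origin at the centre of its underside; the taper sleeve slides in its upright bore. With the arbor in, the sleeve yields to a push of 2 to 8 N on the arbor and stays where driven; 8 to 20 mm below its start (unseen, different each time) it goes solid and the push rises steeply
- block_top (a point): centre of the block's top face, 56 mm above the bench
- sleeve_top (a point): centre of the open mouth, at the rim, of the bright steel taper sleeve, 39 mm outside, that stands 9 to 33 mm proud of the block and slides stiffly straight down in its bore. The mouth is 26 mm wide; inside it narrows downward by 4 degrees a side (19 mm wide 52 mm lower)
- rack: brown wooden rack fixed to the bench, 70 x 116 x 70 mm high, origin at the centre of its underside, with two upright 31 mm through holes at y = -27 mm and +27 mm; the arbor hangs by its collar in the hole at y = -27 mm, the other is empty
- arbor: steel stub arbor, about 0.33 kg, upright; origin on its axis at the underside of its collar. Below: taper shank 54 mm long, 19 mm wide at the tip, 26 mm wide 4 mm below the collar. Above: collar 36 mm wide and 8 mm high, then a plain cylinder 26 mm wide up to z = 56 mm with a flat top. Seated, its origin lies 2 to 5 mm above the sleeve's rim; let go, it slides down and centres itself
- drift: brass hand drift, about 0.36 kg, standing upright on the bench, 110 mm high; origin at the centre of its underside. White nylon face at the bottom of a foot 32 mm wide up to z = 20 mm, grip 24 mm wide from z = 20 to 95 mm, knob 30 mm wide on top up to 110 mm
- enamel_mug: white enamel mug, 84 x 112 x 81 mm, bystander; origin at the centre of its underside
- bolt_tin: open tin with bolts, 67 mm wide, 47 mm high, bystander; origin at the centre of its underside
- glue_bottle: brown glue bottle with black cap, 33 x 50 x 126 mm, bystander; origin at the centre of its underside
Not all that is in view belongs to the job. What is shaped like the drift but orange is not meant.

How it is judged:
By the outcome, as a careful person would: the job done as asked, in the order asked, and still so for the second after the job is handed in, with the robot touching nothing.
It also fails if it takes over 72 s, if anything falls off the work surface, if the arm or the gripper's body presses on something with over 40 N, if the wrist force passes 120 N, or if a joint passes its speed limit or range.

ROBOT

A 7-joint arm with a two-finger parallel gripper is mounted at the origin on the work surface; the furniture and walls round the work are solid. World frame = base frame: x ahead of the robot, y to its left, z up, the work surface at z = 0. Lengths are in m, angles in rad, forces in N, time in s.
With the tool pointing down it reaches from about 0.35 to 0.775 m from the base axis. Payload 3.1 kg.
Tool frame: the origin (TCP) lies at the centre of the arm's flange, where the gripper is bolted on; the fingertips stand 173 mm ahead of it and the grasp point (between the pads) lies 155 mm ahead of it; z points along the fingers, y is the line along which they close (so a half turn about z gives the same grasp; the last joint's range is limited). The gripper opens to 85 mm and grips with 20 to 120 N. Pads are 22 mm wide; open, the fingers measure 114 mm over their backs; the gripper's body (76 mm by 85 mm) begins 54 mm behind the grasp point. The pads swing forward as they close: fully open they stand 13 mm farther back than shut.
Start: joints at [1.262, 0.311, 0.014, 1.512, -0.004, 1.319, -0.027], TCP at [0.145, -0.531, 0.405] pointing down, gripper open.
Joint ranges: [-2.7, 2.7], [-0.3, 1.91], [-1.27, 1.3], [0.12, 2.57], [-1.44, 4.58], [0.2, 2.03], [-3.05, 3.05]. Speed limits (rad/s): [2.79, 2.79, 3.14, 3.14, 3.14, 3.14, 3.14].

INTERFACE

Orientations are given as a rotation vector (axis times angle).
In Python, from cell import ctrl gives the robot as it stands.
- The arm moves only by the shell command python3 -m creep 'ROWS' [OPENING] [FORCE]. ROWS is JSON, a list of rows, each a list of 2 entries, a list of its own where there are three numbers: the shift along the tool's x, y, z in mm, then the turn, a rotation vector about the tool's x, y, z in degrees. A call has 1 to 8 rows; each row shifts and turns the commanded pose from where the row before left it, along the tool's axes as they then stand; what a row does not reach is not made up. A row lasts 1/12 s, in which the tool goes at most 41.7 mm and 7.16 degrees, less where a joint would pass 70% of its speed; a pose out of reach is approached as far as the arm can. A call with a gripper value outside its range is refused whole. OPENING is the closure, from 0 (fully open) to 1 (shut), set as the call begins (- or left out, the last holds). The fingers move at their own pace and stop on an object; FORCE is the grip in N (left out, the last holds). Time passes only in rows, so rows that do not move let the fingers close. It gives the time, the measured TCP pose, the force, the opening and the grip force at its end, in the units of the state.
- ctrl.observe(): the state, without advancing time (a new reading comes with each control period).
- ctrl.camera(name): name is "side" or "top"; returns a dict with "pixels" (400x640x3 uint8, red, green, blue), "fx", "fy", "cx", "cy" (pixels), "eye" and "rotation" of the camera in the world. Camera axes: x right, y down, z forward; pixel columns grow to the right and rows downward; lengths in m; the calibration is good to about 2 mm. A picture is of the moment at which its call begins. There is no depth.
- ctrl.job_done(): hands the job in; it is judged then, once.
The state is a dict: "time_s": time; "qpos": joint angles; "joint_velocities": joint speeds; "tau": joint torques, N m; "ee_pos": TCP position; "orientation": TCP orientation; "wrist_force": force on the tool from outside, world axes, zero at the start; "ft_torque": the same for the moment, N m; "gripper_width": finger opening in m; "gripper_force": force on a finger pad.
Only numpy, scipy, OpenCV 4.12 (cv2) and the standard library are available. Lean on these libraries where they do the work, as an engineer would, in place of code of your own. Each camera call takes 0.05 s, during which the arm holds its last target. There are 200 camera calls.

## Working session

There is one attempt and no reset: what is moved stays moved. The work goes in short steps, Python scripts to look and compute and a shell command to move; the robot and the scene stay as the last step left them, time stands still between calls to the robot, and variables do not carry over. Pictures are saved under pics/ and viewed, at most 10 in all, crops included, and the job is handed in when it is done.

```bash
mkdir -p pics; ls
python3 - <<'E'
from cell import ctrl
import cv2,numpy as np
s=ctrl.observe();print({k:np.round(v,3).tolist() for k,v in s.items()})
for n in("side","top"):
    c=ctrl.camera(n);cv2.imwrite(f"pics/{n}0.png",c["pixels"][:,:,::-1]);print(n,c["fx"],c["fy"],c["cx"],c["cy"],np.round(c["eye"],3),np.round(c["rotation"],3).tolist())
E
```

```text
pics
{'time_s': 0.0, 'qpos': [1.262, 0.312, 0.014, 1.513, -0.004, 1.319, -0.027], 'joint_velocities': [-0.0, -0.001, -0.002, -0.001, -0.0, 0.0, 0.001], 'tau': [-0.0, -37.992, 0.146, -23.059, 0.012, 0.013, 0.0], 'ee_pos': [0.145, -0.53, 0.404], 'orientation': [-3.111, -0.418, 0.001], 'wrist_force': [0.782, 0.472, -0.908], 'ft_torque': [-0.029, 0.069, 0.022], 'gripper_force': 0.0, 'gripper_width': 0.085}
side 470.43887674605503 470.43887674605503 320.2762748278284 195.34866575918332 [ 0.245 -0.882  0.469] [-1.925, 0.384, -0.294]
top 488.54958163330946 488.54958163330946 314.62617391750666 194.45177970380425 [ 0.387 -0.015  1.231] [-1.938, 2.279, -0.234]
```

View pics/side0.png

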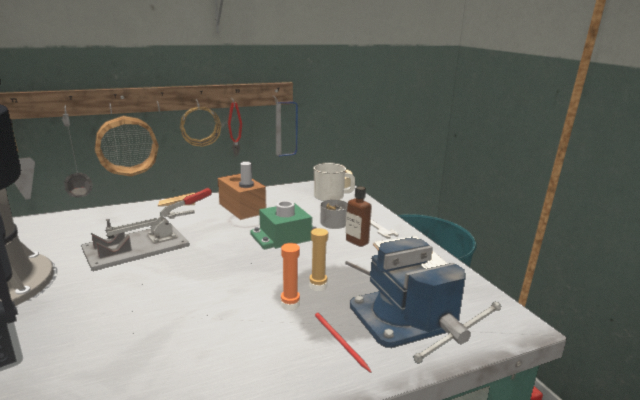

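View pics/top0.png

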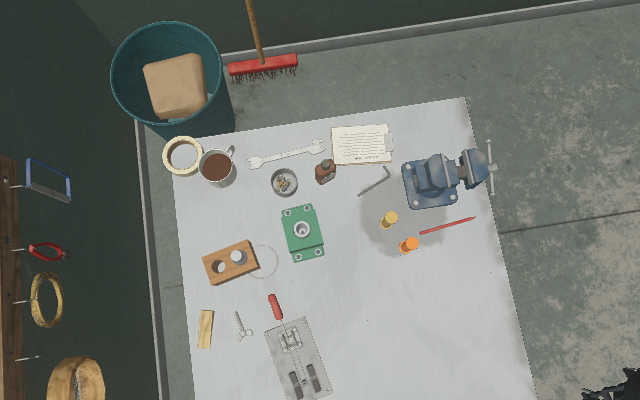

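```bash
cat > h.py <<'E'
import numpy as np,cv2
from scipy.spatial.transform import Rotation as R
from cell import ctrl
def ray(c,u,v):
    d=R.from_rotvec(c["rotation"]).apply([(u-c["cx"])/c["fx"],(v-c["cy"])/c["fy"],1]);return np.array(c["eye"]),d/np.linalg.norm(d)
def plane(c,u,v,z):
    e,d=ray(c,u,v);return e+d*(z-e[2])/d[2]
def tri(c1,p1,c2,p2):
    e,d=ray(c1,*p1);f,g=ray(c2,*p2)
    t=np.linalg.lstsq(np.c_[d,-g],f-e,rcond=None)[0];a=e+t[0]*d;b=f+t[1]*g
    return (a+b)/2,np.linalg.norm(a-b)
def proj(c,P):
    q=R.from_rotvec(c["rotation"]).inv().apply(np.array(P)-c["eye"]);return c["fx"]*q[0]/q[2]+c["cx"],c["fy"]*q[1]/q[2]+c["cy"]
E
python3 - <<'E'
from h import *
t=cv2.imread("pics/top0.png");s=cv2.imread("pics/side0.png")
a=cv2.resize(t[185:290,195:430],None,fx=3.4,fy=3.4,interpolation=cv2.INTER_CUBIC)[:, :799]
b=cv2.resize(s[155:225,205:345],None,fx=3.3,fy=3.3,interpolation=cv2.INTER_CUBIC)
d=cv2.resize(s[225:310,270:340],None,fx=2.7,fy=2.7,interpolation=cv2.INTER_CUBIC)
o=np.zeros((600,800,3),np.uint8);o[:a.shape[0],:a.shape[1]]=a
y=a.shape[0]+4
o[y:y+b.shape[0],:b.shape[1]]=b; o[y:y+d.shape[0],480:480+d.shape[1]]=d
cv2.imwrite("pics/crop0.png",o)
# brass / orange / green / wood masks
for n,im in(("top",t),("side",s)):
    h=cv2.cvtColor(im,cv2.COLOR_BGR2HSV)
    for k,lo,hi in(("orange",(5,190,150),(14,255,255)),("brass",(16,100,90),(28,255,255)),("green",(60,80,40),(85,255,200)),("wood",(5,90,60),(17,185,200))):
        m=cv2.inRange(h,lo,hi);N,l,st,ce=cv2.connectedComponentsWithStats(m)
        print(n,k,[(st[i].tolist(),np.round(ce[i],1).tolist()) for i in range(1,N) if st[i,4]>60 and st[i,0]>150])
E
```

```text
top orange []
top brass [([245, 0, 19, 64, 287], [254.0, 29.2]), ([380, 211, 18, 19, 208], [388.4, 219.9])]
top green [([282, 204, 41, 48, 1014], [301.6, 228.0]), ([292, 246, 32, 16, 186], [307.9, 253.3])]
top wood [([245, 0, 20, 65, 317], [254.7, 30.6]), ([154, 53, 54, 66, 523], [188.2, 96.7]), ([203, 154, 28, 27, 604], [216.4, 166.7]), ([316, 160, 19, 17, 120], [323.6, 169.6]), ([202, 240, 56, 45, 1147], [228.7, 262.6]), ([401, 241, 11, 11, 62], [404.5, 246.9])]
side orange []
side brass [([184, 124, 36, 19, 110], [203.5, 135.5]), ([162, 194, 25, 10, 75], [174.7, 198.7]), ([310, 229, 18, 55, 722], [318.3, 255.6])]
side green [([261, 205, 49, 19, 359], [284.1, 215.3])]
side wood [([519, 0, 87, 306, 2578], [562.4, 146.3]), ([218, 174, 47, 45, 1440], [241.0, 196.4]), ([347, 199, 23, 47, 591], [360.1, 218.9]), ([313, 247, 12, 24, 128], [318.5, 256.4]), ([281, 250, 18, 48, 661], [289.6, 273.3])]
```

View pics/crop0.png

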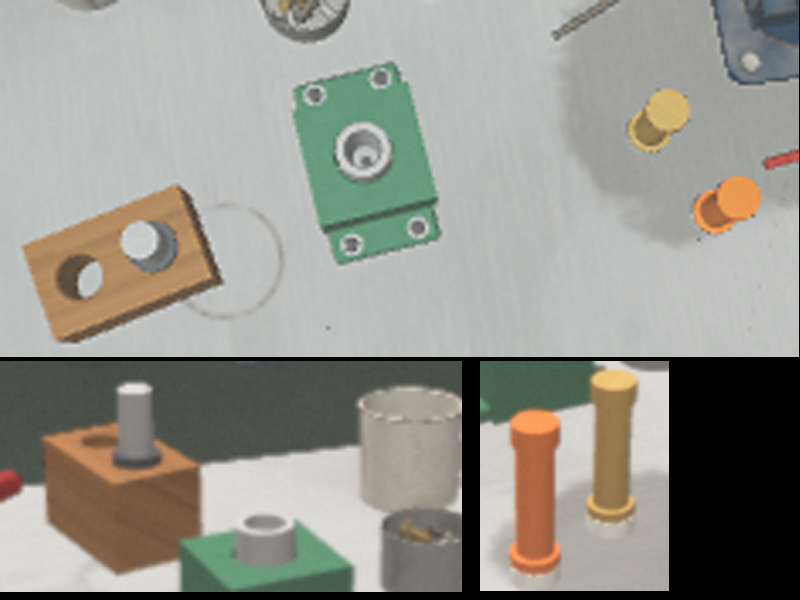

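Two drift-shaped things: orange at top-view (412,243) / side (290,275), and brass with white foot at top (391,217) / side (319,258). The brass one matches the description. The arbor stands in the rack hole nearer the block, top centre at (236,256); the sleeve mouth is at (302,229).

Run:
```python
from h import *
t=ctrl.camera("top");s=ctrl.camera("side")
for n,p,q,z in(("arbor_top",(236.2,255.9),(245.9,163.2),.126),("sleeve",(302,229.4),(285.6,203.8),.075),("drift_top",(391.5,217.1),(319.6,232),.110),("orange_top",(412.6,243),(291,248),.110)):
    print(n,*[np.round(x,4) for x in tri(t,p,s,q)],np.round(plane(t,*p,z),4),np.round(plane(s,*q,z),4))
# block corners at z=.056 (top crop): and rack
for p in((281.8,210.3),(311.5,203.5),(323.2,243.5),(291.5,251.8)): print("block",np.round(plane(t,*p,.056),3))
for p in((201.6,257),(248,240),(258.5,266),(213.4,284.5)): print("rack",np.round(plane(t,*p,.07),3))
for n,p in(("mug",(216,167)),("tin",(284.5,181.5)),("glue",(326,165)),("vice",(430,185))): print(n,np.round(plane(t,*p,.06),3))
o=ctrl.observe();print(R.from_rotvec(o["orientation"]).as_matrix().round(3))
```

```text
arbor_top [0.5111 0.1514 0.1234] 0.0033 [0.5092 0.1514 0.126 ] [0.5107 0.1435 0.126 ]
sleeve [ 0.5539 -0.0044  0.0753] 0.0039 [ 0.5521 -0.0039  0.075 ] [ 0.5562 -0.0037  0.075 ]
drift_top [ 0.543  -0.2144  0.1075] 0.0012 [ 0.5421 -0.2138  0.11  ] [ 0.5415 -0.2191  0.11  ]
orange_top [ 0.4765 -0.2508  0.1072] 0.0022 [ 0.4752 -0.2499  0.11  ] [ 0.4758 -0.2558  0.11  ]
block [0.609 0.038 0.056]
block [ 0.614 -0.037  0.056]
block [ 0.513 -0.049  0.056]
block [0.505 0.03  0.056]
rack [0.526 0.241 0.07 ]
rack [0.548 0.127 0.07 ]
rack [0.483 0.111 0.07 ]
rack [0.458 0.221 0.07 ]
mug [0.743 0.183 0.06 ]
tin [0.679 0.02  0.06 ]
glue [ 0.704 -0.087  0.06 ]
vice [ 0.612 -0.331  0.06 ]
[[ 0.965  0.264 -0.   ]
 [ 0.264 -0.965  0.001]
 [-0.    -0.002 -1.   ]]
```

```bash
python3 -m creep '[[[20,-10,0],[0,0,0]],[[30,-16,0],[0,0,0]],[[34,-18,0],[0,0,0]],[[34,-18,0],[0,0,0]],[[34,-18,0],[0,0,0]],[[34,-18,0],[0,0,0]],[[34,-18,0],[0,0,0]],[[34,-18,0],[0,0,0]]]' 0.3 40 && python3 -m creep '[[[34,-18,0],[0,0,0]],[[34,-18,0],[0,0,0]],[[30,-20,0],[0,0,0]],[[16,-30,0],[0,0,0]],[[14,-34,0],[0,0,0]],[[14,-34,0],[0,0,0]],[[14,-34,0],[0,0,0]],[[14,-34,0],[0,0,0]]]' && python3 -m creep '[[[14,-34,0],[0,0,0]],[[14,-34,0],[0,0,0]],[[14,-34,0],[0,0,0]],[[14,-34,0],[0,0,0]],[[14,-34,0],[0,0,0]],[[14,-20,0],[0,0,0]],[[0,0,0],[0,0,0]],[[0,0,0],[0,0,0]]]'
```

```text
time_s: 0.87
ee_pos: [0.3556, -0.3327, 0.4047]
orientation: [3.114, 0.418, -0.0]
wrist_force: [0.8, -0.5, 0.2]
gripper_width: 0.0596
gripper_force: 0.0
time_s: 1.53
ee_pos: [0.4599, -0.0736, 0.4046]
orientation: [3.113, 0.418, -0.0]
wrist_force: [1.6, 0.2, -0.2]
gripper_width: 0.0601
gripper_force: 0.0
time_s: 2.2
ee_pos: [0.4908, 0.1317, 0.4044]
orientation: [-3.112, -0.424, 0.001]
wrist_force: [-0.0, -0.5, -0.6]
gripper_width: 0.0597
gripper_force: 0.0
```

```bash
python3 -m creep '[[[8,-4,15],[0,0,0]],[[8,-5,20],[0,0,0]],[[8,-4,20],[0,0,0]],[[0,0,20],[0,0,0]],[[0,0,20],[0,0,0]],[[0,0,20],[0,0,0]],[[0,0,18],[0,0,0]],[[0,0,9],[0,0,0]]]' && python3 -m creep '[[[0,0,0],[0,0,0]],[[0,0,0],[0,0,0]],[[0,0,0],[0,0,0]],[[0,0,0],[0,0,0]],[[0,0,0],[0,0,0]],[[0,0,0],[0,0,0]],[[0,0,0],[0,0,0]]]' 1 60
```

```text
time_s: 2.87
ee_pos: [0.5101, 0.1461, 0.2601]
orientation: [3.112, 0.412, -0.007]
wrist_force: [-0.7, -0.7, 0.8]
gripper_width: 0.06
gripper_force: 0.0
time_s: 3.45
ee_pos: [0.5113, 0.1494, 0.264]
orientation: [-3.113, -0.418, -0.004]
wrist_force: [-1.1, 0.8, 5.7]
gripper_width: 0.0245
gripper_force: 59.1
```

```bash
python3 -m creep '[[[0,0,-5],[0,0,0]],[[0,0,-10],[0,0,0]],[[0,0,-15],[0,0,0]],[[0,0,-20],[0,0,0]],[[0,0,-20],[0,0,0]],[[0,0,-15],[0,0,0]],[[0,0,-5],[0,0,0]],[[0,0,0],[0,0,0]]]'
python3 - <<'E'
from h import *
o=ctrl.observe();print({k:np.round(o[k],4) for k in("ee_pos","orientation","wrist_force","gripper_width")})
for n,(x,y,w,h) in(("side",(200,100,120,130)),("top",(190,190,150,110))):
    c=ctrl.camera(n);im=c["pixels"][:,:,::-1];cv2.imwrite(f"pics/{n}1.png",im)
    globals()[n]=cv2.resize(im[y:y+h,x:x+w],(400,400*h//w),interpolation=cv2.INTER_CUBIC)
v=np.zeros((440,800,3),np.uint8);v[:side.shape[0],:400]=side;v[:top.shape[0],400:]=top;cv2.imwrite("pics/crop1.png",v)
E
```

```text
time_s: 4.12
ee_pos: [0.5111, 0.1489, 0.3541]
orientation: [3.114, 0.417, 0.004]
wrist_force: [-0.1, 0.4, -3.1]
gripper_width: 0.0245
gripper_force: 59.1
{'ee_pos': array([0.5111, 0.1489, 0.3541]), 'orientation': array([3.1136, 0.4174, 0.0041]), 'wrist_force': array([-0.1241,  0.3773, -3.0759]), 'gripper_width': np.float64(0.0245)}
```

View pics/crop1.png

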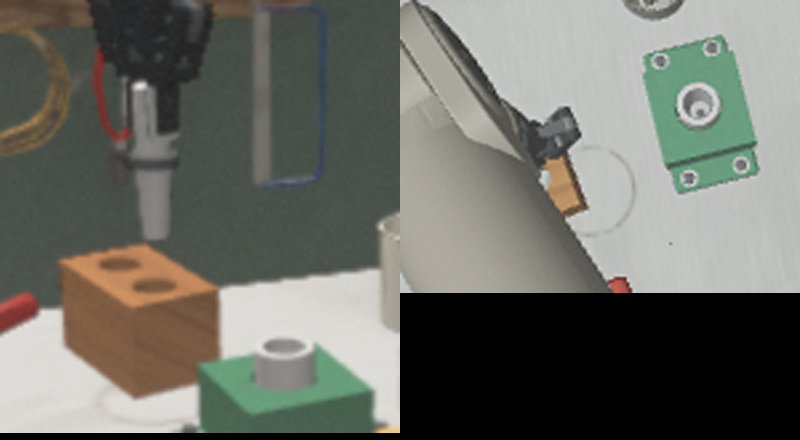

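Run:
```python
from h import *
import json
t=ctrl.camera("top");s=ctrl.camera("side")
def circ(im,cx,cy,r0,f=8):
    # sub-pixel circle by Hough on an enlarged crop
    g=cv2.cvtColor(im,cv2.COLOR_BGR2GRAY)[int(cy)-20:int(cy)+20,int(cx)-20:int(cx)+20]
    g=cv2.GaussianBlur(cv2.resize(g,None,fx=f,fy=f,interpolation=cv2.INTER_CUBIC),(0,0),3)
    c=cv2.HoughCircles(g,cv2.HOUGH_GRADIENT,1.5,20,param1=60,param2=15,minRadius=int(r0*.75*f),maxRadius=int(r0*1.25*f))
    c=c[0][:4]; return [((x+.5)/f-.5+int(cx)-20,(y+.5)/f-.5+int(cy)-20,r/f) for x,y,r in c]
a=cv2.imread("pics/top0.png")
for n,x,y,r,z in(("sleeve outer",302,229,8.3,.075),("sleeve inner",302,229,5.5,.075),("arbor",236,256,5.7,.126),("drift",391.5,217,6.5,.11)):
    for c in circ(a,x,y,r)[:2]: print(n,np.round(c,2),np.round(plane(t,*c[:2],z),4))
for P in((.5521,-.0039,.075),(.5111,.1489,.1641),(.5111,.1489,.106)): print(P,np.round(proj(s,P),1))
```

```text
sleeve outer [301.16 228.34   8.02] [ 0.5549 -0.0023  0.075 ]
sleeve outer [303.41 230.03   8.38] [ 0.5501 -0.007   0.075 ]
sleeve inner [301.53 228.53   5.92] [ 0.5543 -0.0031  0.075 ]
sleeve inner [299.28 227.03   5.74] [0.5588 0.0016 0.075 ]
arbor [235.34 255.34   5.41] [0.5108 0.1531 0.126 ]
arbor [224.09 268.09   6.72] [0.4865 0.1817 0.126 ]
drift [385.84 222.34   5.08] [ 0.5321 -0.1985  0.11  ]
drift [390.91 216.53   6.43] [ 0.5436 -0.2126  0.11  ]
(0.5521, -0.0039, 0.075) [283.8 204.1]
(0.5111, 0.1489, 0.1641) [244.9 146.8]
(0.5111, 0.1489, 0.106) [245.7 170.6]
```

```bash
python3 -m creep '[[[0,8,0],[0,0,0]],[[0,20,0],[0,0,0]],[[0,26,0],[0,0,0]],[[0,30,0],[0,0,0]],[[0,30,0],[0,0,0]],[[1,24,0],[0,0,0]],[[0,14,0],[0,0,0]],[[0,6,0],[0,0,0]]]' && python3 -m creep '[[[0,0,5],[0,0,0]],[[0,0,5],[0,0,0]],[[0,0,5],[0,0,0]],[[0,0,0],[0,0,0]],[[0,0,0],[0,0,0]]]'
python3 - <<'E'
from h import *
o=ctrl.observe();print({k:np.round(o[k],4) for k in("ee_pos","orientation","wrist_force","gripper_width")})
s=ctrl.camera("side");im=s["pixels"][:,:,::-1];cv2.imwrite("pics/side2.png",im)
cv2.imwrite("pics/crop2.png",cv2.resize(im[120:240,230:340],None,fx=5,fy=5,interpolation=cv2.INTER_CUBIC))
E
```

```text
time_s: 4.98
ee_pos: [0.5538, -0.008, 0.3515]
orientation: [3.112, 0.408, -0.003]
wrist_force: [-0.3, -0.9, -2.6]
gripper_width: 0.0247
gripper_force: 59.2
time_s: 5.4
ee_pos: [0.5529, -0.0017, 0.337]
orientation: [-3.112, -0.422, 0.002]
wrist_force: [0.6, 1.0, -2.6]
gripper_width: 0.0249
gripper_force: 59.2
{'ee_pos': array([ 0.5529, -0.0017,  0.337 ]), 'orientation': array([-3.1123e+00, -4.2230e-01,  2.5000e-03]), 'wrist_force': array([ 0.5536,  0.9675, -2.59  ]), 'gripper_width': np.float64(0.0249)}
```

View pics/crop2.png

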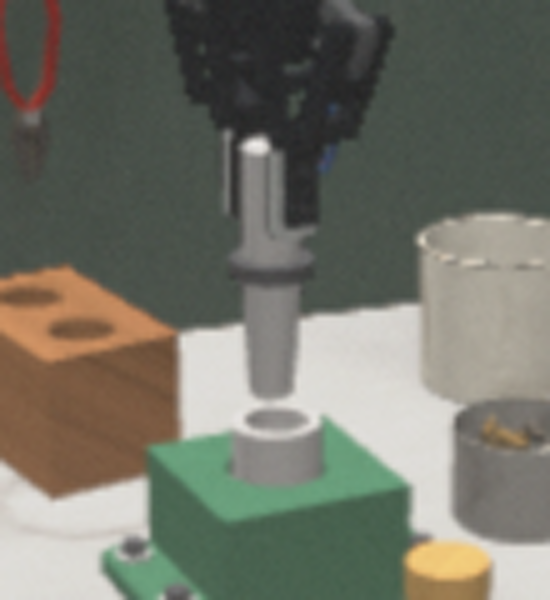

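The tip hangs centred at crop x≈272 over the mouth centre at x≈277 (about 2 mm left), with a gap of ~14 mm. I correct for that and lower.

```bash
python3 -m creep '[[[1.5,1,0],[0,0,0]],[[0,0,6],[0,0,0]],[[0,0,7],[0,0,0]],[[0,0,7],[0,0,0]],[[0,0,7],[0,0,0]],[[0,0,7],[0,0,0]],[[0,0,4],[0,0,0]],[[0,0,0],[0,0,0]]]'
```

```text
time_s: 6.12
ee_pos: [0.5545, -0.0039, 0.2981]
orientation: [-3.113, -0.418, 0.005]
wrist_force: [-0.7, -0.6, -3.3]
gripper_width: 0.0247
gripper_force: 59.2
```

```bash
python3 -m creep '[[[0,0,3],[0,0,0]],[[0,0,3],[0,0,0]],[[0,0,3],[0,0,0]],[[0,0,0],[0,0,0]]]'
```

```text
time_s: 6.45
ee_pos: [0.5549, -0.0038, 0.2901]
orientation: [-3.114, -0.418, 0.001]
wrist_force: [-0.3, 0.4, -2.4]
gripper_width: 0.0246
gripper_force: 59.3
```

```bash
python3 -m creep '[[[0,0,2],[0,0,0]],[[0,0,2],[0,0,0]],[[0,0,2],[0,0,0]],[[0,0,2],[0,0,0]],[[0,0,0],[0,0,0]]]'
```

```text
time_s: 6.87
ee_pos: [0.5549, -0.0038, 0.2821]
orientation: [-3.114, -0.418, 0.002]
wrist_force: [-0.2, 0.1, -4.0]
gripper_width: 0.0246
gripper_force: 59.3
```

```bash
python3 -m creep '[[[0,0,1],[0,0,0]],[[0,0,1],[0,0,0]],[[0,0,1],[0,0,0]],[[0,0,0],[0,0,0]]]'
```

```text
time_s: 7.2
ee_pos: [0.5549, -0.0038, 0.2794]
orientation: [3.114, 0.418, -0.001]
wrist_force: [-1.5, -1.5, -2.3]
gripper_width: 0.0246
gripper_force: 59.3
```

```bash
python3 -m creep '[[[0,0,1],[0,0,0]],[[0,0,1],[0,0,0]],[[0,0,0],[0,0,0]]]'; python3 -m creep '[[[0,0,1],[0,0,0]],[[0,0,0],[0,0,0]]]'
```

```text
time_s: 7.45
ee_pos: [0.5549, -0.0038, 0.2775]
orientation: [3.114, 0.418, -0.002]
wrist_force: [-2.3, -0.3, -1.7]
gripper_width: 0.0246
gripper_force: 59.3
time_s: 7.62
ee_pos: [0.5549, -0.0038, 0.2765]
orientation: [3.114, 0.418, -0.001]
wrist_force: [-2.0, 0.1, -1.7]
gripper_width: 0.0247
gripper_force: 59.3
```

```bash
python3 -m creep '[[[-0.6,0,0],[0,0,0]],[[0,0,1],[0,0,0]],[[0,0,0],[0,0,0]]]'; python3 -m creep '[[[0,0,0.7],[0,0,0]],[[0,0,0.3],[0,0,0]],[[0,0,0],[0,0,0]]]'
```

```text
time_s: 7.87
ee_pos: [0.5545, -0.0039, 0.2757]
orientation: [3.114, 0.418, 0.0]
wrist_force: [-2.2, -0.5, -0.2]
gripper_width: 0.0245
gripper_force: 59.4
time_s: 8.12
ee_pos: [0.5546, -0.0039, 0.2752]
orientation: [3.113, 0.418, 0.001]
wrist_force: [-4.0, -0.3, 3.5]
gripper_width: 0.0249
gripper_force: 59.7
```

```bash
python3 -m creep '[[[0,0,0],[0,0,0]],[[0,0,0],[0,0,0]],[[0,0,0],[0,0,0]],[[0,0,0],[0,0,0]]]' 0.35; python3 -m creep '[[[0,0,-10],[0,0,0]],[[0,0,-20],[0,0,0]],[[0,0,-30],[0,0,0]],[[0,0,-30],[0,0,0]],[[0,20,-10],[0,0,0]],[[0,30,0],[0,0,0]],[[0,30,0],[0,0,0]],[[0,30,0],[0,0,0]]]'; python3 -m creep '[[[0,30,0],[0,0,0]],[[0,30,0],[0,0,0]],[[0,20,0],[0,0,0]],[[0,10,0],[0,0,0]],[[0,0,0],[0,0,0]]]'
python3 - <<'E'
from h import *
im={}
for n in("side","top"):
    c=ctrl.camera(n);im[n]=c["pixels"][:,:,::-1].copy();cv2.imwrite(f"pics/{n}3.png",im[n])
a=cv2.resize(im["side"][150:250,240:340],(400,400),interpolation=cv2.INTER_CUBIC);b=cv2.resize(im["top"][190:290,270:370],(400,400),interpolation=cv2.INTER_CUBIC)
cv2.imwrite("pics/crop3.png",np.hstack([a,b]))
E
```

```text
time_s: 8.45
ee_pos: [0.5552, -0.0037, 0.275]
orientation: [-3.113, -0.418, -0.004]
wrist_force: [-0.1, 0.1, -0.5]
gripper_width: 0.0555
gripper_force: 0.0
time_s: 9.12
ee_pos: [0.584, -0.1109, 0.3764]
orientation: [3.112, 0.42, 0.004]
wrist_force: [0.6, -0.4, 0.3]
gripper_width: 0.0555
gripper_force: 0.0
time_s: 9.53
ee_pos: [0.6073, -0.2001, 0.3747]
orientation: [3.113, 0.41, 0.0]
wrist_force: [-0.1, -0.3, 0.5]
gripper_width: 0.0554
gripper_force: 0.0
```

View pics/crop3.png

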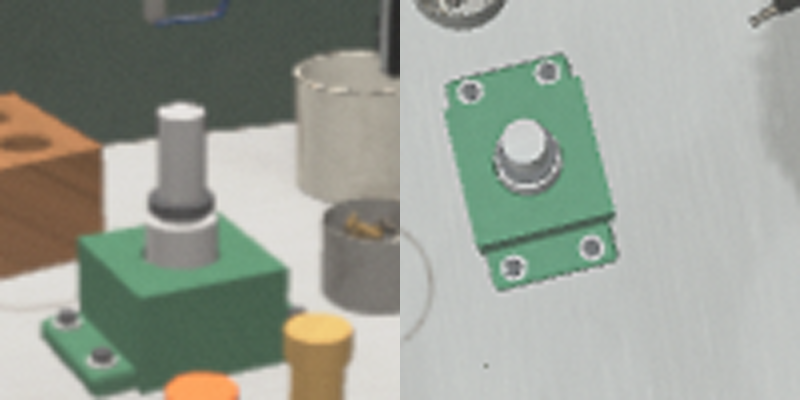

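Left: the arbor stands upright in the sleeve, with the collar just above the rim (crop 180,205). Right: the arbor top is at crop (525,142), roughly (301,225) in the full picture. Next I grasp the brass drift.

```bash
python3 - <<'E'
from h import *
t=ctrl.camera("top");s=ctrl.camera("side")
print(np.round(plane(t,300.9,225.1,.133),4), [np.round(x,4) for x in tri(t,(300.9,225.1),s,(240+181/4-.4,150+112/4-.4))])
E
python3 -m creep '[[[-10,0,10],[0,0,0]],[[-20,-2,10],[0,0,0]],[[-20,-2,10],[0,0,0]],[[-12,0,10],[0,0,0]],[[-3,0,15],[0,0,0]],[[0,0,15],[0,0,0]],[[0,0,0],[0,0,0]],[[0,0,0],[0,0,0]]]'
```

```text
[ 0.5539 -0.0035  0.133 ] [array([ 0.5542, -0.0037,  0.1348]), np.float64(0.0011)]
time_s: 10.4
ee_pos: [0.5434, -0.2083, 0.3045]
orientation: [-3.112, -0.422, 0.002]
wrist_force: [0.5, 1.0, 0.2]
gripper_width: 0.0556
gripper_force: 0.0
```

```bash
python3 -m creep '[[[-1,4,5],[0,0,0]],[[0,0,10],[0,0,0]],[[0,0,15],[0,0,0]],[[0,0,15],[0,0,0]],[[0,0,15],[0,0,0]],[[0,0,12],[0,0,0]],[[0,0,4],[0,0,0]],[[0,0,0],[0,0,0]]]' && python3 -m creep '[[[0,0,0],[0,0,0]],[[0,0,0],[0,0,0]],[[0,0,0],[0,0,0]],[[0,0,0],[0,0,0]],[[0,0,0],[0,0,0]],[[0,0,0],[0,0,0]]]' 1 110
```

```text
time_s: 11.07
ee_pos: [0.5432, -0.2141, 0.2273]
orientation: [-3.112, -0.418, 0.004]
wrist_force: [0.5, -1.2, 0.4]
gripper_width: 0.0553
gripper_force: 0.0
time_s: 11.57
ee_pos: [0.5442, -0.2139, 0.2299]
orientation: [3.113, 0.418, 0.003]
wrist_force: [0.0, 1.2, 4.6]
gripper_width: 0.0236
gripper_force: 106.1
```

```bash
python3 -m creep '[[[0,0,-5],[0,0,0]],[[0,0,-15],[0,0,0]],[[0,0,-25],[0,0,0]],[[0,0,-30],[0,0,0]],[[0,0,-35],[0,0,0]],[[0,0,-35],[0,0,0]],[[0,0,-20],[0,0,0]],[[0,0,-5],[0,0,0]]]' && python3 -m creep '[[[3,-8,0],[0,0,0]],[[8,-22,0],[0,0,0]],[[12,-36,0],[0,0,0]],[[12,-36,0],[0,0,0]],[[12,-36,0],[0,0,0]],[[11,-34,0],[0,0,0]],[[6,-22,0],[0,0,0]],[[1,-6,0],[0,0,0]]]' && python3 -m creep '[[[0,0,0],[0,0,0]],[[0,0,0],[0,0,0]],[[0,0,0],[0,0,0]]]'
python3 - <<'E'
from h import *
s=ctrl.camera("side");im=s["pixels"][:,:,::-1];cv2.imwrite("pics/side4.png",im)
cv2.imwrite("pics/crop4.png",cv2.resize(im[90:240,220:350],None,fx=4,fy=4,interpolation=cv2.INTER_CUBIC))
E
```

```text
time_s: 12.23
ee_pos: [0.5443, -0.2147, 0.4026]
orientation: [3.11, 0.416, 0.01]
wrist_force: [1.0, 0.3, -3.4]
gripper_width: 0.0231
gripper_force: 106.7
time_s: 12.9
ee_pos: [0.5519, 0.0035, 0.3955]
orientation: [-3.105, -0.434, 0.009]
wrist_force: [0.4, 1.2, -3.7]
gripper_width: 0.0235
gripper_force: 107.1
time_s: 13.15
ee_pos: [0.5533, -0.0064, 0.3969]
orientation: [3.113, 0.413, -0.006]
wrist_force: [0.5, -0.6, -4.6]
gripper_width: 0.023
gripper_force: 107.1
```

View pics/crop4.png

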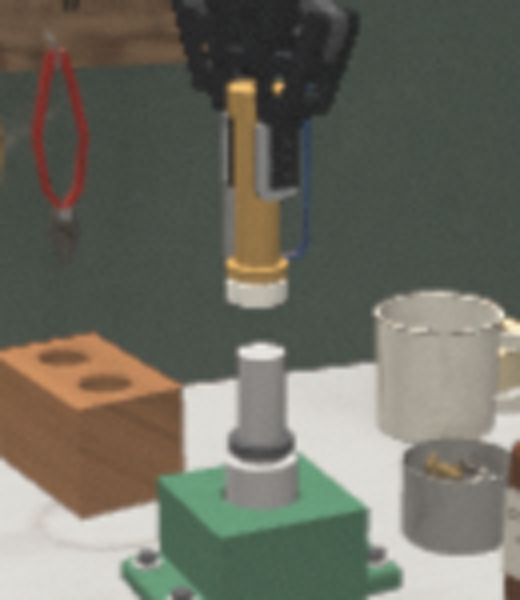

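The drift's white foot is at crop x≈257, over the arbor top at x≈262: about 2.5 mm left, with a ~33 mm gap. I shift right and lower.

```bash
python3 -m creep '[[[2.4,-0.5,0],[0,0,0]],[[0,0,5],[0,0,0]],[[0,0,6],[0,0,0]],[[0,0,6],[0,0,0]],[[0,0,5],[0,0,0]],[[0,0,3],[0,0,0]],[[0,0,1],[0,0,0]],[[0,0,0],[0,0,0]]]'
```

```text
time_s: 13.87
ee_pos: [0.5556, -0.0031, 0.3722]
orientation: [-3.114, -0.418, 0.001]
wrist_force: [0.4, 0.2, -3.4]
gripper_width: 0.0234
gripper_force: 107.1
```

```bash
python3 -m creep '[[[0,0,1],[0,0,0]],[[0,0,1],[0,0,0]],[[0,0,1],[0,0,0]],[[0,0,0],[0,0,0]]]'
```

```text
time_s: 14.2
ee_pos: [0.5557, -0.003, 0.3696]
orientation: [3.114, 0.418, -0.0]
wrist_force: [-0.7, -0.7, -4.1]
gripper_width: 0.023
gripper_force: 107.1
```

```bash
python3 -m creep '[[[0,0,1],[0,0,0]],[[0,0,1],[0,0,0]],[[0,0,1],[0,0,0]],[[0,0,0],[0,0,0]]]'; python3 -m creep '[[[0,0,0.5],[0,0,0]],[[0,0,0.5],[0,0,0]],[[0,0,0],[0,0,0]]]';python3 -m creep '[[[0,0,0.5],[0,0,0]],[[0,0,0.5],[0,0,0]],[[0,0,0],[0,0,0]]]';python3 -m creep '[[[0,0,0.5],[0,0,0]],[[0,0,0.5],[0,0,0]],[[0,0,0],[0,0,0]]]'
```

```text
time_s: 14.53
ee_pos: [0.5559, -0.0031, 0.3669]
orientation: [3.114, 0.418, 0.001]
wrist_force: [-0.0, 0.3, -3.8]
gripper_width: 0.0235
gripper_force: 107.1
time_s: 14.78
ee_pos: [0.5559, -0.0031, 0.3663]
orientation: [3.113, 0.418, 0.002]
wrist_force: [1.1, 0.7, 0.6]
gripper_width: 0.0229
gripper_force: 107.1
time_s: 15.03
ee_pos: [0.5559, -0.0031, 0.3649]
orientation: [3.113, 0.418, 0.001]
wrist_force: [-0.3, -0.1, -0.2]
gripper_width: 0.0232
gripper_force: 107.1
time_s: 15.28
ee_pos: [0.5559, -0.0031, 0.3637]
orientation: [3.114, 0.418, 0.0]
wrist_force: [0.2, -0.1, 1.0]
gripper_width: 0.023
gripper_force: 107.1
```

```bash
for i in 1 2 3; do :; done; python3 -m creep '[[[0,0,0.5],[0,0,0]],[[0,0,0.5],[0,0,0]],[[0,0,0.5],[0,0,0]],[[0,0,0.5],[0,0,0]]]'; python3 -m creep '[[[0,0,0.5],[0,0,0]],[[0,0,0.5],[0,0,0]],[[0,0,0.5],[0,0,0]]]'; python3 -m creep '[[[0,0,0.5],[0,0,0]],[[0,0,0.5],[0,0,0]],[[0,0,0],[0,0,0]]]'
```

```text
time_s: 15.62
ee_pos: [0.5559, -0.0031, 0.3618]
orientation: [3.114, 0.418, 0.001]
wrist_force: [1.0, -0.9, 0.5]
gripper_width: 0.0227
gripper_force: 107.2
time_s: 15.87
ee_pos: [0.5559, -0.0031, 0.3602]
orientation: [3.114, 0.418, 0.001]
wrist_force: [0.2, -0.1, 1.3]
gripper_width: 0.023
gripper_force: 107.2
time_s: 16.12
ee_pos: [0.5558, -0.003, 0.3591]
orientation: [3.114, 0.418, 0.0]
wrist_force: [0.7, 0.1, 0.7]
gripper_width: 0.0229
gripper_force: 107.2
```

```bash
python3 -m creep '[[[0,0,0.5],[0,0,0]],[[0,0,0.5],[0,0,0]],[[0,0,0],[0,0,0]]]'; python3 -m creep '[[[0,0,0.5],[0,0,0]],[[0,0,0.5],[0,0,0]],[[0,0,0],[0,0,0]]]'
```

```text
time_s: 16.37
ee_pos: [0.5558, -0.0031, 0.3581]
orientation: [3.114, 0.418, 0.0]
wrist_force: [0.4, 0.0, 0.3]
gripper_width: 0.0234
gripper_force: 107.2
time_s: 16.62
ee_pos: [0.5558, -0.0031, 0.3571]
orientation: [3.114, 0.418, 0.0]
wrist_force: [0.8, -0.7, 1.1]
gripper_width: 0.0231
gripper_force: 107.2
```

Still yielding smoothly at about 5 N, 9.5 mm down so far. I keep each step at 0.5 mm.

```bash
python3 -m creep '[[[0,0,0.5],[0,0,0]],[[0,0,0.5],[0,0,0]],[[0,0,0],[0,0,0]]]'; python3 -m creep '[[[0,0,0.5],[0,0,0]],[[0,0,0],[0,0,0]]]'
```

```text
time_s: 16.87
ee_pos: [0.5558, -0.0031, 0.3561]
orientation: [3.114, 0.418, 0.0]
wrist_force: [0.2, 0.4, 0.8]
gripper_width: 0.023
gripper_force: 107.3
time_s: 17.03
ee_pos: [0.5558, -0.0031, 0.3557]
orientation: [3.114, 0.418, 0.0]
wrist_force: [0.3, -0.6, 1.2]
gripper_width: 0.0233
gripper_force: 107.3
```

```bash
python3 -m creep '[[[0,0,0.5],[0,0,0]],[[0,0,0.5],[0,0,0]],[[0,0,0],[0,0,0]]]'; python3 -m creep '[[[0,0,0.5],[0,0,0]],[[0,0,0],[0,0,0]]]'
```

```text
time_s: 17.28
ee_pos: [0.5559, -0.003, 0.3551]
orientation: [3.113, 0.418, 0.001]
wrist_force: [0.4, -0.2, 3.9]
gripper_width: 0.0228
gripper_force: 107.5
time_s: 17.45
ee_pos: [0.5559, -0.003, 0.355]
orientation: [3.113, 0.418, 0.002]
wrist_force: [-0.6, 0.2, 5.5]
gripper_width: 0.0234
gripper_force: 107.6
```

```bash
python3 -m creep '[[[0,0,0.5],[0,0,0]],[[0,0,0.5],[0,0,0]],[[0,0,0],[0,0,0]]]'
```

```text
time_s: 17.7
ee_pos: [0.556, -0.0029, 0.3549]
orientation: [3.113, 0.418, 0.003]
wrist_force: [-1.0, -1.4, 9.1]
gripper_width: 0.0233
gripper_force: 107.7
```

```bash
python3 -m creep '[[[0,0,0.5],[0,0,0]],[[0,0,0],[0,0,0]]]'
```

```text
time_s: 17.87
ee_pos: [0.5561, -0.0029, 0.3548]
orientation: [3.113, 0.418, 0.004]
wrist_force: [-1.7, -1.0, 10.6]
gripper_width: 0.0232
gripper_force: 107.7
```

Solid now, with a contact push of about 14 N rising 3.5 N per mm commanded. I go to ~21 N and hold.

```bash
python3 -m creep '[[[0,0,0.5],[0,0,0]],[[0,0,0.5],[0,0,0]],[[0,0,0.5],[0,0,0]],[[0,0,0.4],[0,0,0]],[[0,0,0],[0,0,0]]]'
```

```text
time_s: 18.28
ee_pos: [0.5563, -0.0027, 0.3547]
orientation: [3.112, 0.418, 0.007]
wrist_force: [-3.3, -0.3, 17.9]
gripper_width: 0.0229
gripper_force: 108.0
```

```bash
python3 -m creep '[[[0,0,0],[0,0,0]],[[0,0,0],[0,0,0]],[[0,0,0],[0,0,0]],[[0,0,0],[0,0,0]],[[0,0,0],[0,0,0]],[[0,0,0],[0,0,0]],[[0,0,0],[0,0,0]],[[0,0,0],[0,0,0]]]'; python3 -m creep '[[[0,0,0],[0,0,0]],[[0,0,0],[0,0,0]],[[0,0,0],[0,0,0]],[[0,0,0],[0,0,0]],[[0,0,0],[0,0,0]],[[0,0,0],[0,0,0]],[[0,0,0],[0,0,0]]]'
```

```text
time_s: 18.95
ee_pos: [0.5563, -0.0026, 0.3547]
orientation: [3.112, 0.418, 0.007]
wrist_force: [-4.6, -1.2, 17.1]
gripper_width: 0.0231
gripper_force: 108.0
time_s: 19.53
ee_pos: [0.5563, -0.0026, 0.3547]
orientation: [3.112, 0.418, 0.007]
wrist_force: [-2.4, -1.1, 17.1]
gripper_width: 0.0233
gripper_force: 108.0
```

```bash
python3 -m creep '[[[0,0,-3],[0,0,0]],[[0,0,-5],[0,0,0]],[[0,0,-10],[0,0,0]],[[0,0,-15],[0,0,0]],[[0,0,-15],[0,0,0]],[[0,0,-5],[0,0,0]],[[0,0,0],[0,0,0]]]' && python3 -m creep '[[[-3,8,0],[0,0,0]],[[-8,22,0],[0,0,0]],[[-12,36,0],[0,0,0]],[[-12,36,0],[0,0,0]],[[-12,36,0],[0,0,0]],[[-11,34,0],[0,0,0]],[[-7,22,0],[0,0,0]],[[-2,6,0],[0,0,0]]]' && python3 -m creep '[[[0,0,5],[0,0,0]],[[0,0,15],[0,0,0]],[[0,0,25],[0,0,0]],[[0,0,25],[0,0,0]],[[0,0,25],[0,0,0]],[[0,0,20],[0,0,0]],[[0,0,5],[0,0,0]],[[0,0,0],[0,0,0]]]'
python3 - <<'E'
from h import *
im=[]
for n,(x,y,w,h) in(("side",(230,140,120,180)),("top",(270,180,120,180))):
    c=ctrl.camera(n)["pixels"][:,:,::-1];im.append(cv2.resize(c[y:y+h,x:x+w],(400,600),interpolation=cv2.INTER_CUBIC))
cv2.imwrite("pics/crop5.png",np.hstack(im));o=ctrl.observe();print(np.round(o["ee_pos"],4),R.from_rotvec(o["orientation"]).as_matrix()[:,2].round(4))
E
```

```text
time_s: 20.12
ee_pos: [0.5561, -0.0028, 0.4046]
orientation: [-3.113, -0.418, -0.003]
wrist_force: [0.3, -0.5, -3.7]
gripper_width: 0.0231
gripper_force: 107.3
time_s: 20.78
ee_pos: [0.5415, -0.2219, 0.4013]
orientation: [3.112, 0.4, -0.009]
wrist_force: [-0.4, -1.5, -4.8]
gripper_width: 0.0234
gripper_force: 107.2
time_s: 21.45
ee_pos: [0.5428, -0.2118, 0.2809]
orientation: [-3.109, -0.421, 0.009]
wrist_force: [0.1, -0.4, -4.2]
gripper_width: 0.023
gripper_force: 107.3
[ 0.5444 -0.2128  0.2845] [ 1.3e-03  3.0e-04 -1.0e+00]
```

View pics/crop5.png

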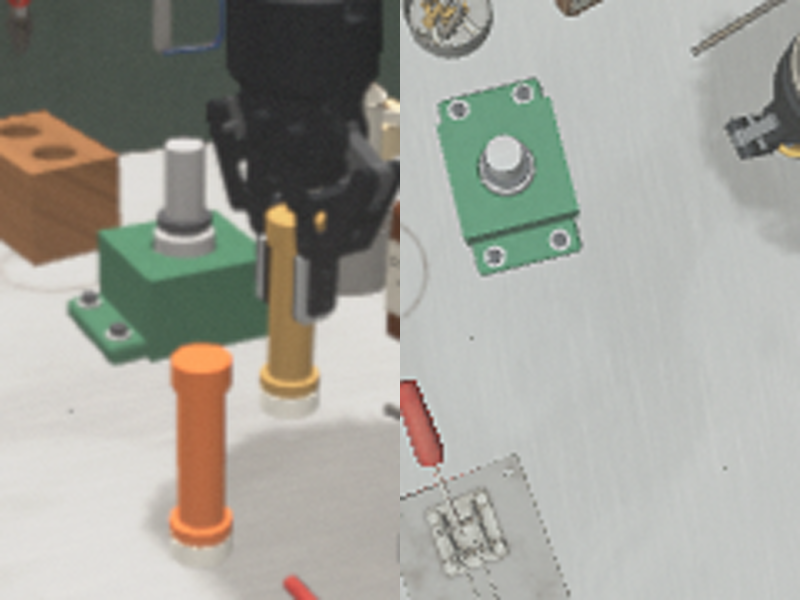

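The arbor stands upright with the sleeve driven lower (side crop 185,230). The drift hangs upright over its old spot, its foot at (290,400) and clear of the orange one. Now I lower it.

```bash
python3 -m creep '[[[0,0,5],[0,0,0]],[[0,0,10],[0,0,0]],[[0,0,12],[0,0,0]],[[0,0,12],[0,0,0]],[[0,0,8],[0,0,0]],[[0,0,4],[0,0,0]],[[0,0,0],[0,0,0]],[[0,0,0],[0,0,0]]]'
```

```text
time_s: 22.22
ee_pos: [0.5439, -0.2137, 0.2325]
orientation: [-3.113, -0.418, 0.0]
wrist_force: [0.2, 0.6, -4.6]
gripper_width: 0.0232
gripper_force: 107.6
```

```bash
python3 -m creep '[[[0,0,1],[0,0,0]],[[0,0,0.5],[0,0,0]],[[0,0,0],[0,0,0]]]'
```

```text
time_s: 22.47
ee_pos: [0.544, -0.2137, 0.2317]
orientation: [3.113, 0.418, 0.001]
wrist_force: [-0.4, 0.1, -4.6]
gripper_width: 0.0234
gripper_force: 107.6
```

```bash
python3 -m creep '[[[0,0,0.5],[0,0,0]],[[0,0,0.5],[0,0,0]],[[0,0,0],[0,0,0]]]';python3 -m creep '[[[0,0,0.5],[0,0,0]],[[0,0,0],[0,0,0]],[[0,0,0],[0,0,0]]]'
```

```text
time_s: 22.72
ee_pos: [0.5439, -0.2136, 0.2303]
orientation: [3.114, 0.418, 0.0]
wrist_force: [-0.3, -1.2, -4.6]
gripper_width: 0.0235
gripper_force: 107.6
time_s: 22.97
ee_pos: [0.5439, -0.2137, 0.23]
orientation: [3.113, 0.418, 0.0]
wrist_force: [-0.0, 0.1, -2.6]
gripper_width: 0.0229
gripper_force: 107.6
```

Touching down now; a hair more, then open and go up.

```bash
python3 -m creep '[[[0,0,0.4],[0,0,0]],[[0,0,0],[0,0,0]],[[0,0,0],[0,0,0]]]';python3 -m creep '[[[0,0,0],[0,0,0]],[[0,0,0],[0,0,0]],[[0,0,0],[0,0,0]],[[0,0,0],[0,0,0]],[[0,0,0],[0,0,0]],[[0,0,0],[0,0,0]]]' 0.35; python3 -m creep '[[[0,0,-5],[0,0,0]],[[0,0,-15],[0,0,0]],[[0,0,-25],[0,0,0]],[[0,0,-30],[0,0,0]],[[0,0,-30],[0,0,0]],[[0,0,-30],[0,0,0]],[[-20,0,-15],[0,0,0]],[[-30,0,-5],[0,0,0]]]'; python3 -m creep '[[[-30,0,0],[0,0,0]],[[-30,0,0],[0,0,0]],[[-30,0,0],[0,0,0]],[[-20,0,0],[0,0,0]],[[0,0,0],[0,0,0]],[[0,0,0],[0,0,0]]]'
python3 - <<'E'
from h import *
im=[]
for n,(x,y,w,h) in(("side",(200,140,200,180)),("top",(180,130,260,180))):
    c=ctrl.camera(n)["pixels"][:,:,::-1];im.append(cv2.resize(c[y:y+h,x:x+w],(w*17//10,h*17//10),interpolation=cv2.INTER_CUBIC))
cv2.imwrite("pics/crop6.png",np.hstack(im))
E
```

```text
time_s: 23.22
ee_pos: [0.544, -0.2136, 0.2299]
orientation: [3.113, 0.418, 0.001]
wrist_force: [-2.6, 0.4, 1.0]
gripper_width: 0.0232
gripper_force: 107.5
time_s: 23.72
ee_pos: [0.544, -0.2137, 0.2295]
orientation: [3.114, 0.418, 0.0]
wrist_force: [0.5, -0.8, -0.5]
gripper_width: 0.0557
gripper_force: 0.0
time_s: 24.38
ee_pos: [0.4982, -0.2251, 0.3887]
orientation: [3.11, 0.425, 0.015]
wrist_force: [0.7, -0.2, 0.9]
gripper_width: 0.0555
gripper_force: 0.0
time_s: 24.88
ee_pos: [0.3887, -0.2563, 0.385]
orientation: [3.113, 0.414, 0.001]
wrist_force: [0.1, -0.0, 0.4]
gripper_width: 0.0556
gripper_force: 0.0
```

View pics/crop6.png

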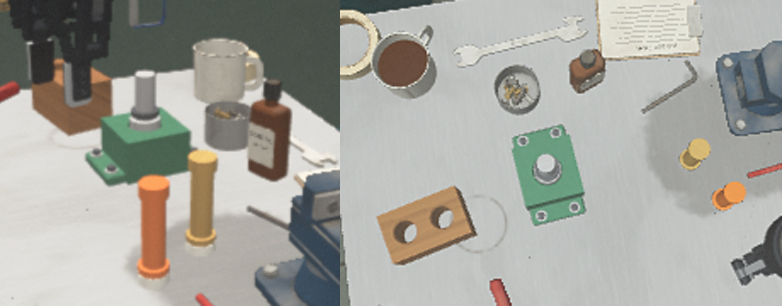

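The drift stands upright at its old spot (side crop 202,205), the arbor is locked in the sleeve, the mug, tin and bottle are where they were, and the gripper is clear.

```bash
python3 -c "
from cell import ctrl
print(ctrl.job_done())"
```

```text
the job is handed in; nothing more can be done
None
```

The job is handed in, verdict not shown: arbor driven to the solid stop and locked at about 20 N for 1.25 s, drift standing upright at its old spot clear of the block, mug, tin and bottle untouched, at about 25 s of the 72 s allowed.

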